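# Lock the roller shaft with its hitch pin

### The job

Secure the roller on its stand: take the hitch pin out of the aluminium parking block, push it from above fully through the cross hole in the square shaft until its shoulder sits flush on the shaft, let go of it, then swing its sprung loop over the shaft end until it snaps shut underneath. The shaft has some end play, so feel for the hole with the pin's nose, and do not knock over the bottle on the bench.

Things in the scene. Friction and masses are not known exactly. Their poses are not given: they have to be found in the camera images.
- stand: Fixed roller stand: grey base plate 185 x 120 mm, 12 mm thick (x -20 to +165 mm of its origin), bearing housing, roller, and a bare square steel shaft, 26 mm wide and high, that sticks out level along the stand's -x, roughly towards the robot; shaft axis 102 mm above the bench, top face at 115 mm. Origin on the bench under the middle position of the cross hole; z up.
- roller (a point): Centre of the roller's front face, on the shaft's axis: x +57 mm, z 102 mm of the stand. Flanges 90 mm across (top 147 mm above the bench); a steel collar 40 mm across stands before it, from x +41 to +57 mm of the stand. Both are fixed.
- hole_mid (a point): Middle position of the vertical cross hole, on the shaft's flat top face; axes as the stand's. The hole (14 mm wide, through) stands anywhere within 18 mm of it along the stand's x, offset not reported. The shaft slides against about 4 N of friction, so the pin's tapered nose, pressed in, draws the hole the last 3 mm or so to itself. The shaft ends 26 mm beyond the hole's centre, towards -x, wherever the hole is.
- park: Fixed aluminium parking block, 60 x 60 mm, 70 mm high, with an upright through hole 17 mm wide in the middle of its top; origin under its centre on the bench. The pin stands in it.
- pin: Hitch pin, 123 mm long, 0.15 to 0.25 kg. Origin: centre of the underside of its round shoulder (26 mm across, 6 mm thick); z up to its head. Round shank 12 mm thick below the shoulder. Dark hinge block 22 x 26 mm above it up to z 27 mm. The open loop points to the pin's -x. At first it stands in the parking block, shoulder on the block's top, a little loose, loop roughly towards the robot.
- pin_grip (a point): Centre of the pin's black square grip (22 x 22 mm, from z 25 to 63 mm of the pin), 44 mm above the shoulder's underside; sides along the pin's x and y.
- pin_nose (a point): Tip of the pin's shank, 60 mm below the shoulder's underside; the last 6 mm taper from 12 to 9 mm thick; axes as the pin's.
- loop_hinge (a point): Hinge of the loop on the pin, at x -9 mm, z +15 mm of the pin; the hinge line is the pin's y.
- loop_bar (a point): Middle of the loop's crossbar, 60 mm from the hinge; wire 5 mm thick, crossbar 42 mm wide, legs at y +-21 mm (37 mm clear between them, so that the shaft passes through the loop).
- loop (a joint): Angle of the loop: 0 = open, sticking out level; 1.57 = closed, hanging straight down along the shank with the crossbar below the shaft. An over-centre spring holds it open or shut: the crossbar must be pushed down with about 3 N past 0.79 rad, beyond which it snaps shut by itself. When pushing it shut the pin must already be home, or it is blocked by the shaft.
- flux_bottle: Small white squeeze bottle with a blue spout, 34 mm across, 108 mm high, standing loose on the bench between the parking block and the stand, farther back; origin at the centre of its foot.

How it is judged:
By the outcome, as a careful person would: the job done as asked, in the order asked, and still so for the second after the job is handed in, with the robot touching nothing.
It also fails if it takes over 58 s, if anything falls off the work surface, if the arm or the gripper's body presses on something with over 40 N, if the wrist force passes 120 N, or if a joint passes its speed limit or range.

### The arm

A 6-joint arm with a two-finger parallel gripper is mounted at the origin on a cart in front of the work surface, level with it; the furniture and walls round the work are solid. World frame = base frame: x ahead of the robot, y to its left, z up, the work surface at z = 0. Lengths are in m, angles in rad, forces in N, time in s.
With the tool pointing down it reaches from about 0.225 to 0.875 m from the base axis. Payload 3.4 kg.
Tool frame: the origin (TCP) lies at the very end of the fingers, on their centre line; the grasp point (between the pads) lies manip.hold_point_z behind it (manip.hold_point_z is the distance from the TCP to the grasp point, in m); z points along the fingers, y is the direction in which the jaws open and shut (so a half turn about z gives the same grasp; the last joint's range is limited). The gripper opens to 85 mm and grips with 20 to 120 N. Pads are 22 mm wide; open, the fingers measure 114 mm over their backs; the gripper's body (76 mm by 85 mm) begins 54 mm behind the grasp point. The pads swing forward as they close: fully open they stand 13 mm farther back than shut.
Start: joints at [1.21, 0.276, 1.505, -0, 1.361, -0.121], TCP at [0.137, 0.559, 0.231] pointing down, gripper open.
Joint ranges: [-2.89, 2.89], [-0.75, 2.08], [0.22, 2.7], [-1.18, 4.32], [0.11, 2.71], [-2.7, 2.7]. Speed limits (rad/s): [2.57, 2.57, 3.14, 3.14, 3.14, 3.14].

### API

Orientations are given as a unit quaternion [w, x, y, z].
In Python, from rig import manip, get_image, job gives the robot as it stands.
- The arm moves only by the tool servo_tool, never from a script. Its argument "increments" is a list of rows, each a list of 3 entries, a list of its own where there are three numbers: the turn, a rotation vector about the tool's x, y, z each as a share of pi rad, from -1 to 1, then the shift along the tool's x, y, z each as a share of 0.15 m, from -1 to 1, then the opening, from 0 (shut) to 1 (fully open). A call has 1 to 12 rows; each row is the pose to reach, as a shift and turn from the pose commanded when the call began, along the tool's axes at that moment, turning the shorter way round; what a row does not reach only later rows make up. A row lasts 1/10 s, in which the tool goes at most 50 mm and 8.59 degrees, less where a joint would pass 70% of its speed; a pose out of reach is approached as far as the arm can. A call with a number of a shift or a turn outside -1 to 1 is refused whole. A call with a gripper value outside its range is refused whole. The fingers move at their own pace and stop on an object; "force" is the grip in N (left out, the last holds). Time passes only in rows, so rows that repeat a pose let the fingers close. It gives the time, the measured TCP pose, the force and the opening at its end, in the units of the state.
- manip.read_state(): the state, without advancing time (a new reading comes with each control period).
- get_image(name): name is "scene" or "top" or "wrist"; returns a dict with "img" (480x640x3 uint8, blue, green, red), "range_z" (480x640 float32, m along the optical axis (not along the pixel's ray), 0 where there is no reading), "camera_matrix" (3x3 intrinsics, pixels), "cam_to_world" (4x4, takes a point from camera to world coordinates). Camera axes: x right, y down, z forward; pixel columns grow to the right and rows downward; lengths in m; the calibration is good to about 2 mm. The wrist camera is an equidistant fisheye: a pixel r from the principal point sees the ray r / f radians off the axis. A picture is of the moment at which its call begins.
- job.finish_job(): hands the job in, once; it reports no verdict.
The state is a dict: "time_s": time; "joints": joint angles; "dq": joint speeds; "joint_efforts": joint torques, N m; "tcp_pos": TCP position; "tcp_rot": TCP orientation; "contact_force": force on the tool from outside, world axes, zero at the start; "moment": the same for the moment, N m; "finger_gap": finger opening in m.
Only numpy, scipy, OpenCV 4.12 (cv2) and the standard library are available. Lean on these libraries where they do the work, as an engineer would, in place of code of your own. Each camera call takes 0.05 s, during which the arm holds its last target.

## Working session

There is one attempt and no reset: what is moved stays moved. The work goes in short steps, Python scripts to look and compute and a tool call to move; the robot and the scene stay as the last step left them, time stands still between calls to the robot, and variables do not carry over. Pictures are saved under pics/ and viewed, and the job is handed in when it is done.

Besides the shell and the picture viewer there is one more tool, called after "Call:" as name([rows], argument=value, ...), one row to a line, values as JSON. servo_tool: Moves the arm, as the interface text tells. Shift numbers are shares of 0.15 m and turn numbers shares of pi rad, none past 1 either way. Its arguments: {"type":"object","properties":{"increments":{"type":"array"},"force":{"type":"number"}},"required":["increments"]}

```bash
ls; mkdir -p pics; python3 - <<'E'
from rig import manip,get_image
import cv2,numpy as np
print(manip.read_state(), manip.hold_point_z)
for n in ("scene","top","wrist"):
    d=get_image(n); cv2.imwrite(f"pics/{n}0.png",d["img"]); np.savez(f"pics/{n}0.npz",**d)
    print(n,d["camera_matrix"].tolist(),d["cam_to_world"].round(4).tolist())
E
```

```text
pics
{'time_s': 0.0, 'joints': array([ 1.21002709e+00,  2.76608016e-01,  1.50614380e+00, -7.93872318e-06,
        1.36070234e+00, -1.21022077e-01]), 'dq': array([ 0.00041407, -0.00086426,  0.00112492, -0.00110886,  0.00134828,
       -0.00171016]), 'joint_efforts': array([-1.18075914e-03, -4.16774976e+01, -2.45800763e+01, -3.12705124e-04,
        1.12971343e-02,  2.62595518e-05]), 'tcp_pos': array([0.1363682 , 0.55804549, 0.23042804]), 'tcp_rot': array([-2.18282810e-04,  1.19585817e-01,  9.92823431e-01, -9.04803024e-04]), 'contact_force': array([-0.38571169, -0.37424006, -0.68972603]), 'moment': array([-0.00171657, -0.01805523, -0.00032265]), 'finger_gap': 0.08557699603220478} 0.0187
scene [[573.7742012819127, 0.0, 330.35150526214903], [0.0, 573.7742012819127, 232.11339153340506], [0.0, 0.0, 1.0]] [[0.6233, -0.5092, 0.5935, 0.0243], [-0.7819, -0.3941, 0.483, -0.4133], [-0.012, -0.7651, -0.6438, 0.6336], [0.0, 0.0, 0.0, 1.0]]
top [[502.8563998668865, 0.0, 323.5223775683995], [0.0, 502.8563998668865, 240.11641869115016], [0.0, 0.0, 1.0]] [[0.0169, -0.9899, 0.1404, 0.4051], [-0.9998, -0.0147, 0.0168, 0.0047], [-0.0146, -0.1407, -0.99, 0.9495], [0.0, 0.0, 0.0, 1.0]]
wrist [[371.64829954431775, 0.0, 316.31329904048715], [0.0, 371.64829954431775, 237.9517139738026], [0.0, 0.0, 1.0]] [[0.237, 0.9371, 0.2562, 0.0707], [0.9715, -0.228, -0.0648, 0.574], [-0.0023, 0.2643, -0.9644, 0.3741], [0.0, 0.0, 0.0, 1.0]]
```

View pics/scene0.png

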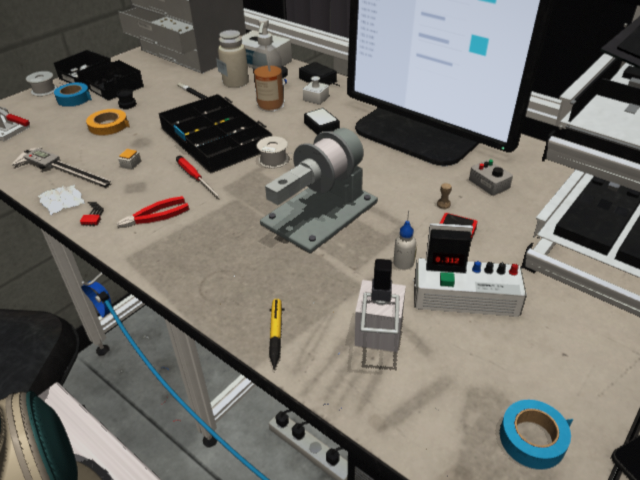

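View pics/top0.png

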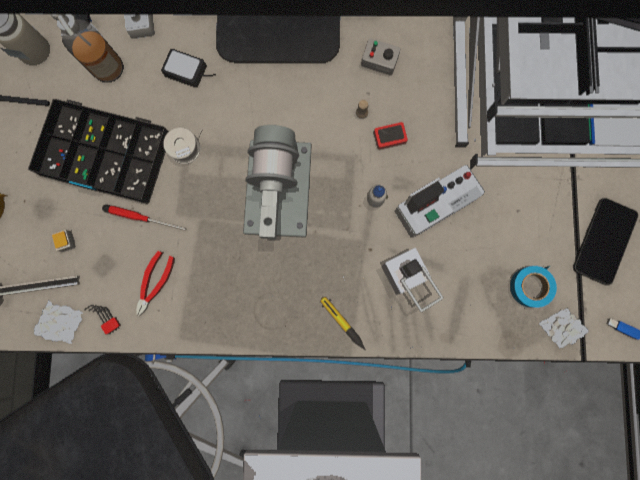

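View pics/wrist0.png

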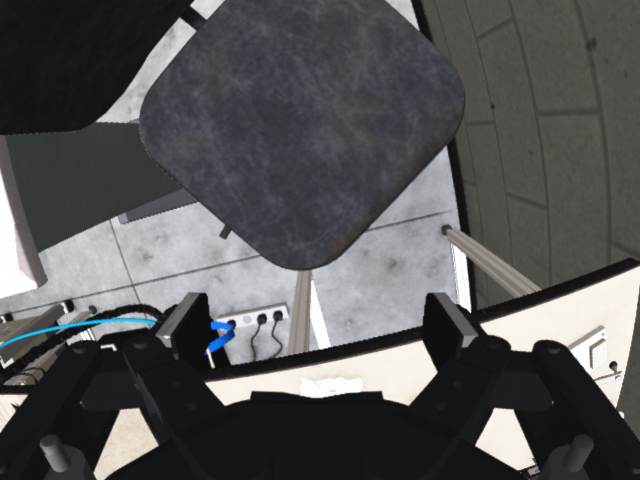

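The top view shows the shaft with a dark hole near (268,221), the pin head near (411,268) with its loop down-right to (425,300), and the bottle at (377,195). Next I'll enlarge these areas and measure them.

```bash
cat > h.py <<'E'
import numpy as np,cv2
def load(n): return dict(np.load(f"pics/{n}.npz"))
def ray(d,u,v):
    K=d["camera_matrix"];T=d["cam_to_world"]
    r=T[:3,:3]@np.array([(u-K[0,2])/K[0,0],(v-K[1,2])/K[1,1],1]); return T[:3,3],r
def onz(d,u,v,z):
    o,r=ray(d,u,v); return o+r*(z-o[2])/r[2]
def dep(d,u,v):
    o,r=ray(d,u,v); return o+r*d["range_z"][int(round(v)),int(round(u))]
def tri(d1,p1,d2,p2):
    A=[];b=[]
    o1,r1=ray(d1,*p1);o2,r2=ray(d2,*p2)
    s=np.linalg.lstsq(np.c_[r1,-r2],o2-o1,rcond=None)[0]
    a=o1+s[0]*r1;c=o2+s[1]*r2
    return (a+c)/2,np.linalg.norm(a-c)
def proj(d,p):
    K=d["camera_matrix"];T=d["cam_to_world"]
    c=T[:3,:3].T@(np.asarray(p)-T[:3,3]); return (K@(c/c[2]))[:2]
E
python3 - <<'E'
from h import *
t=load("top0")
c=t["img"]
cv2.imwrite("pics/t_sh.png",cv2.resize(c[115:245,225:325],None,fx=6,fy=6,interpolation=cv2.INTER_CUBIC)[:, :600][180:])
cv2.imwrite("pics/t_pin.png",cv2.resize(c[240:320,370:450],None,fx=7,fy=7,interpolation=cv2.INTER_CUBIC))
s=load("scene0")["img"]
cv2.imwrite("pics/s_sh.png",cv2.resize(s[120:250,255:385],None,fx=4.6,fy=4.6,interpolation=cv2.INTER_CUBIC))
cv2.imwrite("pics/s_pin.png",cv2.resize(s[200:375,340:440],None,fx=3.4,fy=3.4,interpolation=cv2.INTER_CUBIC))
print(dep(t,268,200),dep(t,411,268),dep(t,377,192),dep(t,395,285))
E
```

```text
[0.59096758 0.11440299 0.11438998] [ 0.47717999 -0.12408328  0.13391591] [ 0.61628681 -0.07386484  0.07758134] [ 0.45349099 -0.10794069  0.0559159 ]
```

View pics/t_sh.png

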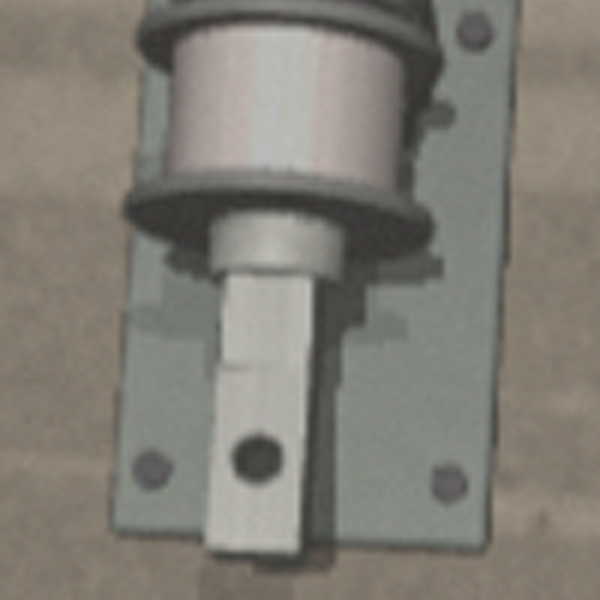

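View pics/t_pin.png

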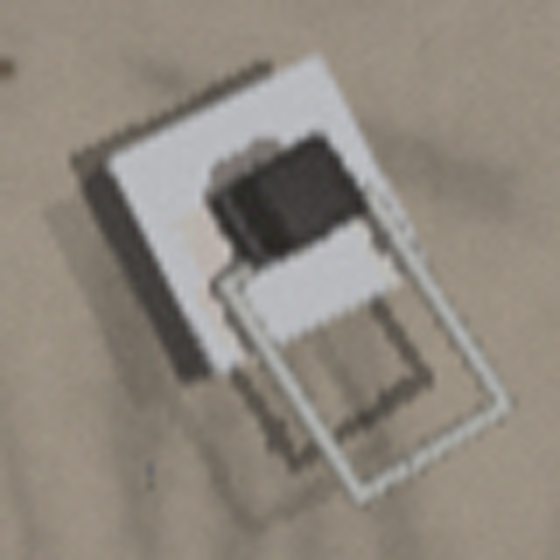

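View pics/s_sh.png

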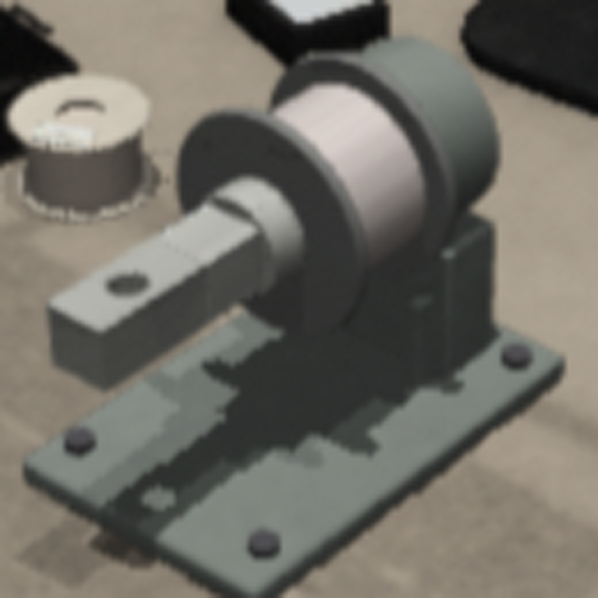

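View pics/s_pin.png

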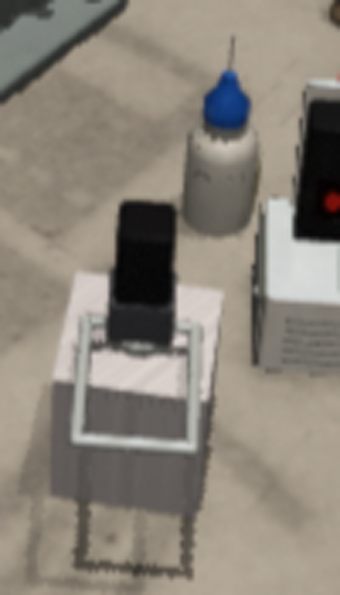

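```bash
python3 - <<'E'
from h import *
t=load("top0");s=load("scene0")
def cp(x,y,f,u0,v0): return ((x+.5)/f-.5+u0,(y+.5)/f-.5+v0)
def cent(d,u0,u1,v0,v1,th):
    g=cv2.cvtColor(d["img"],cv2.COLOR_BGR2GRAY)[v0:v1,u0:u1].astype(float)
    w=np.clip(th-g,0,None); yy,xx=np.mgrid[v0:v1,u0:u1]
    return (w*xx).sum()/w.sum(),(w*yy).sum()/w.sum()
ht=cent(t,261,275,215,228,110); hs=cent(s,276,290,175,188,100)
print(ht,hs,onz(t,*ht,.115),onz(s,*hs,.115),tri(t,ht,s,hs))
T=lambda x,y:cp(x,y,6,225,145)
for n,(x,y) in dict(L1=(222,290),L2=(206,535),R1=(313,290),R2=(301,540),E1=(207,550),E2=(299,555)).items(): print(n,onz(t,*T(x,y),.115))
for n,(x,y) in dict(bl=(112,535),br=(488,550),tr=(516,40)).items(): print(n,onz(t,*T(x,y),.012))
# pin
P=lambda x,y:cp(x,y,7,370,240)
print("block top")
for n,(x,y) in dict(left=(110,158),back=(320,55),front=(210,375)).items(): print(n,onz(t,*P(x,y),.07))
print("grip top z.133")
for n,(x,y) in dict(a=(320,135),b=(365,200),c=(275,255),d=(232,175)).items(): print(n,onz(t,*P(x,y),.133))
print("bar z.085")
for n,(x,y) in dict(a=(365,495),b=(505,405),h1=(228,282),h2=(370,190)).items(): print(n,onz(t,*P(x,y),.085))
S=lambda x,y:cp(x,y,3.4,340,200)
for n,(x,y) in dict(a=(76,442),b=(192,446)).items(): print(n,onz(s,*S(x,y),.085))
# grip top in scene
for n,(x,y) in dict(tl=(122,203),tr=(174,206),bl=(119,305),br=(174,310)).items(): print(n,S(x,y),onz(s,*S(x,y),.133))
# depth points on grip top in world
d=t
pts=[dep(t,u,v) for u in range(395,432) for v in range(255,285) if d["range_z"][v,u]>0]
pts=np.array(pts);m=pts[:,2]>.122;print(m.sum(),pts[m].mean(0),pts[m].min(0),pts[m].max(0), cv2.minAreaRect((pts[m][:,:2]*1000).astype(np.float32)))
m=abs(pts[:,2]-.07)<.004;print(m.sum())
E
```

```text
(np.float64(267.4124004550626), np.float64(220.9334470989761)) (np.float64(284.5647208121827), np.float64(183.52918781725887)) [0.55472321 0.11414444 0.115     ] [0.55085767 0.10595716 0.115     ] (array([0.5570608 , 0.11409651, 0.10781242]), np.float64(0.0028825971934048336))
L1 [0.60299648 0.12566364 0.115     ]
L2 [0.53262572 0.12774904 0.115     ]
R1 [0.60334352 0.09980989 0.115     ]
R2 [0.53159917 0.10102539 0.115     ]
E1 [0.52837805 0.12731934 0.115     ]
E2 [0.5273428  0.10145639 0.115     ]
bl [0.54793636 0.17262122 0.012     ]
br [0.5449024  0.05394011 0.012     ]
tr [0.7111039  0.04854298 0.012     ]
block top
left [ 0.49241937 -0.08929587  0.07      ]
back [ 0.51921122 -0.14196441  0.07      ]
front [ 0.43874597 -0.11404625  0.07      ]
grip top z.133
a [ 0.49228367 -0.13129621  0.133     ]
b [ 0.4773001  -0.14156878  0.133     ]
c [ 0.46421723 -0.12066822  0.133     ]
d [ 0.48263647 -0.11083738  0.133     ]
bar z.085
a [ 0.40981016 -0.14941492  0.085     ]
b [ 0.43207894 -0.18361036  0.085     ]
h1 [ 0.46090272 -0.11651557  0.085     ]
h2 [ 0.48402778 -0.15141702  0.085     ]
a [ 0.40774875 -0.14918732  0.085     ]
b [ 0.43205778 -0.18337069  0.085     ]
tl (375.52941176470586, 259.3529411764706) [ 0.47886697 -0.11728758  0.133     ]
tr (390.8235294117647, 260.2352941176471) [ 0.48948029 -0.13366771  0.133     ]
bl (374.6470588235294, 289.3529411764706) [ 0.43450872 -0.14717593  0.133     ]
br (390.8235294117647, 290.8235294117647) [ 0.44446209 -0.16397769  0.133     ]
189 [ 0.47801537 -0.12763056  0.13219532] [ 0.4648131  -0.14107461  0.12304212] [ 0.49211929 -0.11508702  0.1372015 ] ((478.65545654296875, -128.2918701171875), (21.931743621826172, 22.003631591796875), 34.44749069213867)
560
```

```bash
cat > go.py <<'E'
import sys,numpy as np
from rig import manip
from scipy.spatial.transform import Rotation as R
# go.py x y z yawTooly_deg [tilt_deg about world y]
def rot(yaw,tilt=0):
    y=np.array([np.cos(np.radians(yaw)),np.sin(np.radians(yaw)),0]);z=np.array([0,0,-1.]);x=np.cross(y,z)
    return np.c_[x,y,z]
if __name__=="__main__":
    a=[float(v) for v in sys.argv[1:]]
    s=manip.read_state(); q=s["tcp_rot"]; Rm=R.from_quat([q[1],q[2],q[3],q[0]])
    Rt=R.from_matrix(rot(a[3]))
    if len(a)>4: Rt=R.from_euler('y',a[4],degrees=True)*Rt
    M=Rm.as_matrix()
    print("turn",((Rm.inv()*Rt).as_rotvec()/np.pi).round(4),"shift",(M.T@(np.array(a[:3])-s["tcp_pos"])/.15).round(4))
    print(s["time_s"],s["tcp_pos"].round(4),"F",s["contact_force"].round(2),"M",s["moment"].round(2),"gap",round(s["finger_gap"],4),"j",s["joints"].round(2))
    yv=M[:,1];print("yaw",np.degrees(np.arctan2(yv[1],yv[0])).round(2),"zax",M[:,2].round(3))
E
python3 go.py .479 -.128 .215 123
python3 - <<'E'
from h import *
s=load("scene0")
print(onz(s,282.3,181.3,.115))
t=load("top0")
print(onz(t,377,188,.1))
E
```

```text
turn [-4.000e-04 -2.000e-04 -2.597e-01] shift [-3.3048 -3.9011  0.1091]
0.15 [0.1364 0.5582 0.2307] F [0.49 0.71 0.8 ] M [-0.03 -0.04 -0.03] gap 0.0851 j [ 1.21  0.28  1.51 -0.    1.36 -0.12]
yaw 76.26 zax [-0.    -0.001 -1.   ]
[0.55318876 0.112849   0.115     ]
[ 0.61793936 -0.071831    0.1       ]
```

Call:
servo_tool([
  [[0, 0, 0], [-0.8, -0.95, 0], 1],
  [[0, 0, 0], [-0.8, -0.95, 0], 1],
  [[0, 0, 0], [-0.8, -0.95, 0], 1],
  [[0, 0, 0], [-0.8, -0.95, 0], 1],
  [[0, 0, 0], [-0.8, -0.95, 0], 1],
])

```text
time_s: 0.65
tcp_pos: [0.2201, 0.3877, 0.2312]
tcp_rot: [0.0, 0.122, 0.993, -0.001]
contact_force: [0.0, 0.3, 0.3]
finger_gap: 0.0855
```

Call:
servo_tool([
  [[0, 0, 0], [-0.8, -0.95, 0], 1],
  [[0, 0, 0], [-0.8, -0.95, 0], 1],
  [[0, 0, 0], [-0.8, -0.95, 0], 1],
  [[0, 0, 0], [-0.8, -0.95, 0], 1],
  [[0, 0, 0], [-0.8, -0.95, 0], 1],
])

```text
time_s: 1.15
tcp_pos: [0.3037, 0.2221, 0.2314]
tcp_rot: [0.001, 0.122, 0.992, -0.001]
contact_force: [-0.2, 0.5, 0.6]
finger_gap: 0.0856
```

Call:
servo_tool([
  [[0, 0, 0], [-0.8, -0.95, 0], 1],
  [[0, 0, 0], [-0.8, -0.95, 0], 1],
  [[0, 0, 0], [-0.8, -0.95, 0], 1],
  [[0, 0, 0], [-0.8, -0.95, 0], 1],
  [[0, 0, 0], [-0.8, -0.95, 0], 1],
])

```text
time_s: 1.65
tcp_pos: [0.3875, 0.0555, 0.2313]
tcp_rot: [0.001, 0.122, 0.993, -0.0]
contact_force: [-0.6, -0.1, -1.0]
finger_gap: 0.0859
```

```bash
python3 go.py .479 -.128 .215 123
```

```text
turn [-0.0004  0.0005 -0.2612] shift [-0.888  -1.0394  0.1109]
1.65 [0.3875 0.0555 0.2313] F [-0.63 -0.13 -0.99] M [ 0.04  0.01 -0.06] gap 0.0859 j [-0.04 -0.01  1.85 -0.    1.3  -1.36]
yaw 75.99 zax [ 0.002 -0.001 -1.   ]
```

Call:
servo_tool([
  [[0, 0, -0.047], [-0.2, -0.25, 0], 1],
  [[0, 0, -0.094], [-0.4, -0.5, 0], 1],
  [[0, 0, -0.14], [-0.6, -0.7, 0], 1],
  [[0, 0, -0.187], [-0.75, -0.9, 0], 1],
  [[0, 0, -0.234], [-0.85, -1, 0], 1],
  [[0, 0, -0.262], [-0.888, -1, 0.1], 1],
  [[0, 0, -0.262], [-0.888, -1, 0.1], 1],
  [[0, 0, -0.262], [-0.888, -1, 0.1], 1],
])

```text
time_s: 2.45
tcp_pos: [0.4784, -0.1177, 0.2159]
tcp_rot: [-0.001, -0.287, 0.958, 0.001]
contact_force: [0.0, 0.7, -0.4]
finger_gap: 0.0856
```

```bash
python3 go.py .479 -.1275 .095 123;  python3 - <<'E'
from rig import manip,get_image
import cv2,numpy as np
for n in ("scene","wrist"):
    d=get_image(n); cv2.imwrite(f"pics/{n}1.png",d["img"]); np.savez(f"pics/{n}1.npz",**d)
E
```

```text
turn [ 0.0007 -0.0001  0.002 ] shift [ 0.0321 -0.0585  0.8057]
2.45 [ 0.4784 -0.1177  0.2159] F [ 0.03  0.65 -0.42] M [0.05 0.04 0.  ] gap 0.0856 j [-0.38  0.16  1.7   0.    1.28 -2.54]
yaw 123.36 zax [-0.002  0.002 -1.   ]
```

View pics/wrist1.png

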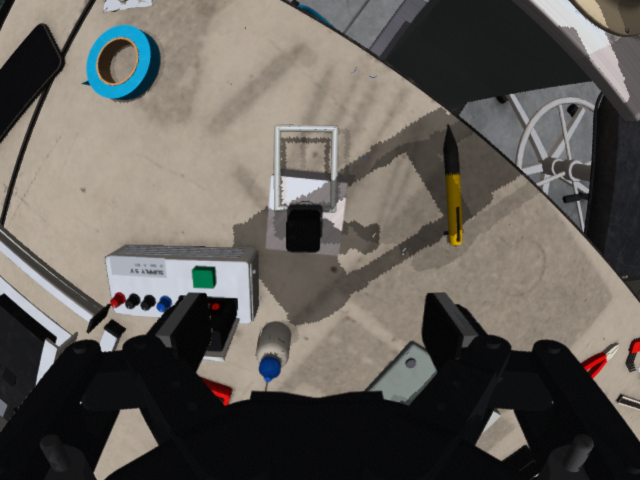

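The wrist view shows the loop at (306,165) and the grip at (304,228), both square to the image, so the yaw is right. The power supply is close, so I'll check finger clearance against it.

```bash
python3 - <<'E'
from h import *
t=load("top0")
vv,uu=np.mgrid[150:330,360:500]
P=np.array([dep(t,u,v) for u,v in zip(uu.ravel(),vv.ravel())])
c=np.array([.479,-.1275]); y=np.array([-.545,.839]); x=np.array([.839,.545])
q=(P[:,:2]-c); a=q@x; b=q@y
for lo,hi in((-75,-40),(40,75)):
    m=(b>lo/1e3)&(b<hi/1e3)&(abs(a)<.02); print(lo,m.sum(),P[m,2].max())
m=(abs(b)<.075)&(abs(a)<.05)&(P[:,2]>.075);print(m.sum(), a[m].min(),a[m].max(),b[m].min(),b[m].max())
m=(abs(b)<.08)&(a<.1)&(a>.035)&(P[:,2]>.05);print("supply",m.sum(),P[m].min(0) if m.any() else 0)
E
```

```text
-75 324 0.004658312370692808
40 396 0.005085779510103139
416 -0.049905361932022406 0.011004755378015681 -0.02405640047011625 0.02333247501439012
supply 263 [ 0.54981736 -0.1648701   0.05001387]
```

Call:
servo_tool([
  [[0, 0, 0.002], [0.032, -0.0585, 0.2], 1],
  [[0, 0, 0.002], [0.032, -0.0585, 0.4], 1],
  [[0, 0, 0.002], [0.032, -0.0585, 0.6], 1],
  [[0, 0, 0.002], [0.032, -0.0585, 0.75], 1],
  [[0, 0, 0.002], [0.032, -0.0585, 0.787], 1],
  [[0, 0, 0.002], [0.032, -0.0585, 0.787], 1],
])

```text
time_s: 3.15
tcp_pos: [0.4792, -0.1288, 0.0983]
tcp_rot: [-0.0, -0.285, 0.959, 0.0]
contact_force: [-0.3, 0.4, 0.9]
finger_gap: 0.0854
```

```bash
python3 go.py .479 -.1275 .098 123;  python3 - <<'E'
from rig import manip,get_image
import cv2,numpy as np
for n in ("scene","wrist"):
    d=get_image(n); cv2.imwrite(f"pics/{n}2.png",d["img"]); np.savez(f"pics/{n}2.npz",**d)
E
```

```text
turn [ 0.0002 -0.0001  0.0004] shift [-0.004   0.0081  0.0022]
3.15 [ 0.4792 -0.1288  0.0983] F [-0.25  0.43  0.94] M [-0.02 -0.03 -0.03] gap 0.0854 j [-0.4   0.28  1.87  0.    1.   -2.55]
yaw 123.06 zax [-0.001  0.    -1.   ]
```

View pics/wrist2.png

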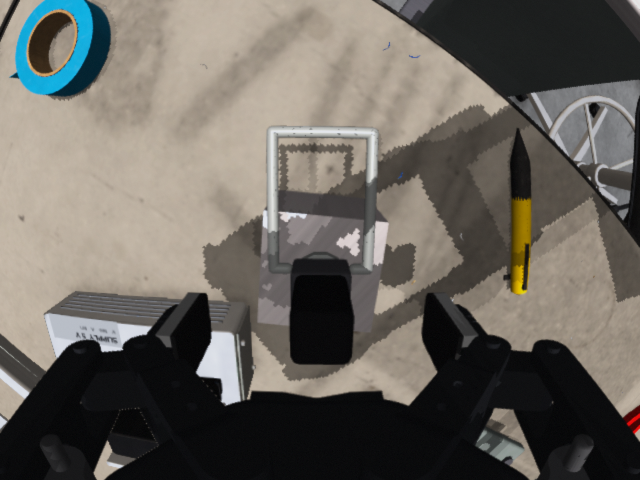

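The grip at (321,312) sits about midway between the pads at (185,330) and (450,330). Closing now.

Call:
servo_tool([
  [[0, 0, 0], [0, 0.008, 0], 0],
  [[0, 0, 0], [0, 0.008, 0], 0],
  [[0, 0, 0], [0, 0.008, 0], 0],
  [[0, 0, 0], [0, 0.008, 0], 0],
  [[0, 0, 0], [0, 0.008, 0], 0],
  [[0, 0, 0], [0, 0.008, 0], 0],
  [[0, 0, 0], [0, 0.008, 0], 0],
  [[0, 0, 0], [0, 0.008, 0], 0],
], force=60)

```text
time_s: 4.05
tcp_pos: [0.4788, -0.1285, 0.0986]
tcp_rot: [0.0, -0.284, 0.959, -0.0]
contact_force: [-0.8, 1.6, 5.2]
finger_gap: 0.0212
```

```bash
python3 go.py .479 -.1275 .215 123
```

```text
turn [-0.      0.0001  0.0003] shift [-0.0052  0.0045 -0.7757]
4.05 [ 0.4788 -0.1285  0.0986] F [-0.79  1.6   5.23] M [ 0.16  0.24 -0.  ] gap 0.0212 j [-0.4   0.27  1.87  0.    0.99 -2.55]
yaw 123.06 zax [ 0.  0. -1.]
```

Call:
servo_tool([
  [[0, 0, 0], [0, 0, -0.15], 0],
  [[0, 0, 0], [0, 0, -0.4], 0],
  [[0, 0, 0], [0, 0, -0.65], 0],
  [[0, 0, 0], [0, 0, -0.88], 0],
  [[0, 0, 0], [0, 0, -0.88], 0],
  [[0, 0, 0], [0, 0, -0.88], 0],
])

```text
time_s: 4.65
tcp_pos: [0.4785, -0.1285, 0.2299]
tcp_rot: [0.0, -0.284, 0.959, -0.0]
contact_force: [-0.1, -0.1, -2.3]
finger_gap: 0.0212
```

```bash
python3 go.py .554 .1137 .23 88.2;  python3 - <<'E'
from rig import manip,get_image
import cv2,numpy as np
for n in ("scene","wrist","top"):
    d=get_image(n); cv2.imwrite(f"pics/{n}3.png",d["img"]); np.savez(f"pics/{n}3.npz",**d)
E
```

```text
turn [-0.      0.      0.1936] shift [-1.3025e+00  1.0787e+00 -8.0000e-04]
4.65 [ 0.4785 -0.1285  0.2299] F [-0.13 -0.15 -2.33] M [0.01 0.11 0.01] gap 0.0212 j [-0.4   0.16  1.67  0.    1.32 -2.55]
yaw 123.06 zax [ 0. -0. -1.]
```

View pics/scene3.png

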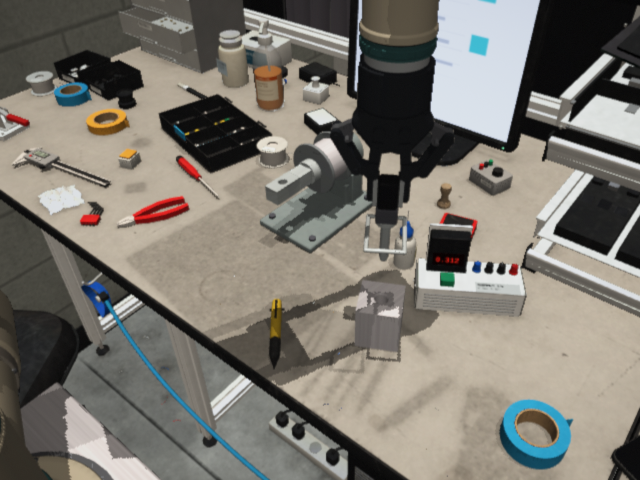

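View pics/wrist3.png

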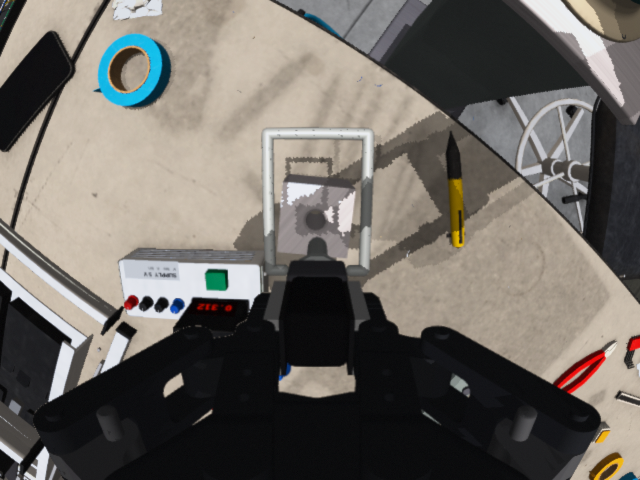

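The pin is free of the block and held upright, with its nose at (386,255) in the scene view. Carrying it to the stand.

Call:
servo_tool([
  [[0, 0, 0], [-0.16, 0.13, 0], 0],
  [[0, 0, 0], [-0.33, 0.27, 0], 0],
  [[0, 0, 0], [-0.5, 0.41, 0], 0],
  [[0, 0, 0], [-0.65, 0.54, 0], 0],
  [[0, 0, 0], [-0.65, 0.54, 0], 0],
])

```text
time_s: 5.3
tcp_pos: [0.5161, -0.0041, 0.2283]
tcp_rot: [-0.001, -0.286, 0.958, 0.002]
contact_force: [0.0, 0.4, -2.1]
finger_gap: 0.0209
```

Call:
servo_tool([
  [[0, 0, 0.03], [-0.12, 0.1, 0], 0],
  [[0, 0, 0.07], [-0.24, 0.2, 0], 0],
  [[0, 0, 0.11], [-0.36, 0.3, 0], 0],
  [[0, 0, 0.15], [-0.5, 0.42, 0], 0],
  [[0, 0, 0.194], [-0.65, 0.54, 0], 0],
  [[0, 0, 0.194], [-0.65, 0.54, 0], 0],
  [[0, 0, 0.194], [-0.65, 0.54, 0], 0],
])

```text
time_s: 6.0
tcp_pos: [0.553, 0.1132, 0.2287]
tcp_rot: [-0.002, 0.015, 1.0, -0.001]
contact_force: [-0.1, -0.7, -1.9]
finger_gap: 0.0211
```

```bash
python3 go.py .554 .1137 .21 88.2;  python3 - <<'E'
from rig import manip,get_image
import cv2,numpy as np
for n in ("scene","wrist","top"):
    d=get_image(n); cv2.imwrite(f"pics/{n}4.png",d["img"]); np.savez(f"pics/{n}4.npz",**d)
    if n=="scene": cv2.imwrite("pics/s4c.png",cv2.resize(d["img"][90:250,240:400],None,fx=3.7,fy=3.7,interpolation=cv2.INTER_CUBIC))
E
```

```text
turn [-0.0004 -0.001   0.0003] shift [-0.0067  0.0034  0.1244]
6.0 [0.553  0.1132 0.2287] F [-0.06 -0.68 -1.86] M [-0.04  0.01  0.02] gap 0.0211 j [ 0.08  0.26  1.53 -0.    1.35 -1.46]
yaw 88.26 zax [-0.003 -0.001 -1.   ]
```

View pics/s4c.png

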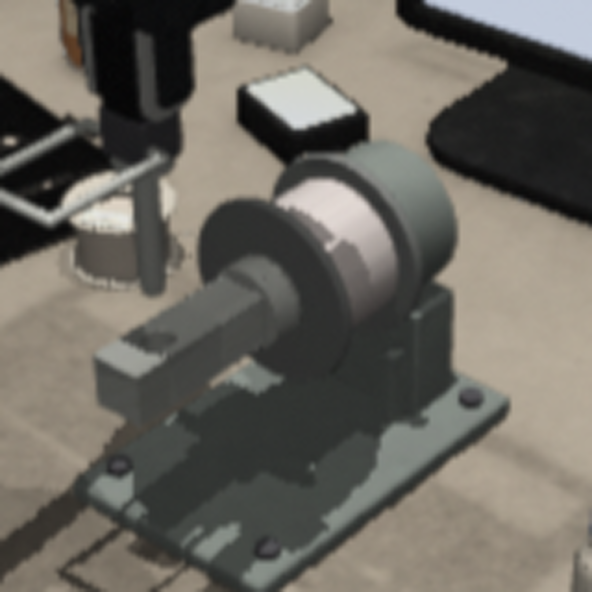

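View pics/wrist4.png

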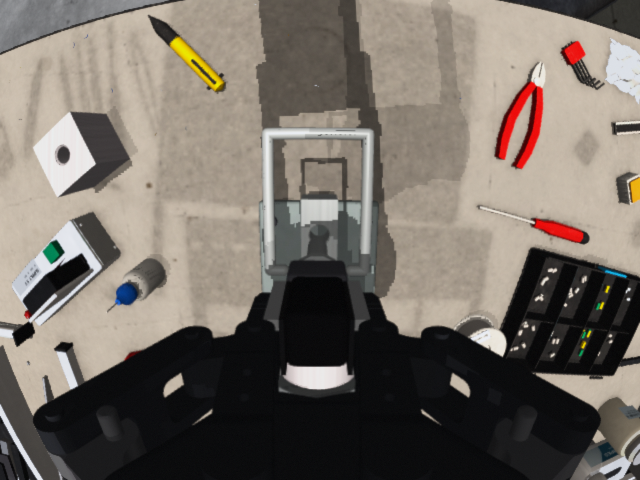

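```bash
python3 - <<'E'
from h import *
s=load("scene4")
f=lambda x,y:((x+.5)/3.7-.5+240,(y+.5)/3.7-.5+90)
print("nose",onz(s,*f(152,288),.1401),"hole",onz(s,*f(157,341),.115))
w=load("wrist4")
cv2.imwrite("pics/w4c.png",cv2.resize(w["img"][180:280,260:380],None,fx=6,fy=6,interpolation=cv2.INTER_CUBIC))
E
```

```text
nose [0.55365004 0.11433632 0.1401    ] hole [0.55195895 0.11222497 0.115     ]
```

View pics/w4c.png

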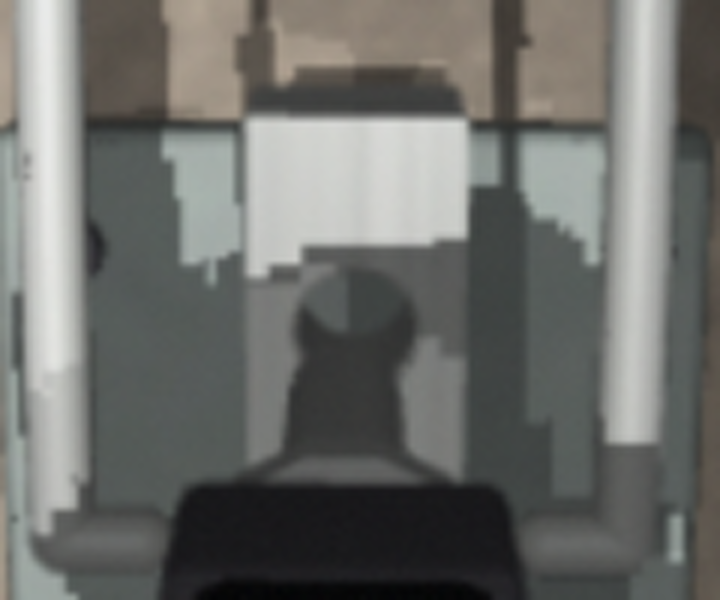

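```bash
python3 - <<'E'
from h import *
w=load("wrist4");K=w["camera_matrix"];T=w["cam_to_world"]
def wz(u,v,z):
    x=(u-K[0,2])/K[0,0];y=(v-K[1,2])/K[1,1];th=np.hypot(x,y)
    r=T[:3,:3]@np.array([x/th*np.sin(th),y/th*np.sin(th),np.cos(th)]);o=T[:3,3];return o+r*(z-o[2])/r[2]
f=lambda x,y:((x+.5)/6-.5+260,(y+.5)/6-.5+180)
print("hole",wz(*f(355,320),.115),"shaft",wz(*f(246,330),.115),wz(*f(468,330),.115),"end",wz(*f(357,113),.115))
print("nose z.14: tip l/r",wz(*f(290,400),.143),wz(*f(402,400),.143),"tipfront",wz(*f(346,335),.14))
E
python3 go.py .554 .1142 .210 88.2
```

```text
hole [0.55184878 0.11399623 0.115     ] shaft [0.55268601 0.10093682 0.115     ] [0.55348778 0.12746847 0.115     ] end [0.52688846 0.11496276 0.115     ]
nose z.14: tip l/r [0.55331906 0.10684968 0.143     ] [0.55368269 0.11887699 0.143     ] tipfront [0.54707381 0.11305798 0.14      ]
turn [-0.0002 -0.0005 -0.0004] shift [-0.0054  0.0116  0.1306]
6.15 [0.5532 0.1125 0.2296] F [-0.16  0.23 -2.39] M [-0.01  0.01  0.04] gap 0.0212 j [ 0.08  0.26  1.53 -0.    1.35 -1.46]
yaw 88.12 zax [-0.002 -0.001 -1.   ]
```

Call:
servo_tool([
  [[0, 0, 0], [0, 0.009, 0.06], 0],
  [[0, 0, 0], [0, 0.009, 0.12], 0],
  [[0, 0, 0], [0, 0.009, 0.15], 0],
  [[0, 0, 0], [0, 0.009, 0.17], 0],
  [[0, 0, 0], [0, 0.009, 0.18], 0],
  [[0, 0, 0], [0, 0.009, 0.187], 0],
  [[0, 0, 0], [0, 0.009, 0.187], 0],
])

```text
time_s: 6.85
tcp_pos: [0.5539, 0.115, 0.2023]
tcp_rot: [0.0, 0.016, 1.0, 0.0]
contact_force: [0.0, 0.7, -2.6]
finger_gap: 0.0213
```

```bash
python3 go.py .5533 .1139 .190 88.2
```

```text
turn [ 0.      0.0001 -0.0003] shift [ 0.0037 -0.0075  0.0819]
6.85 [0.5539 0.115  0.2023] F [ 0.01  0.66 -2.62] M [-0.    0.02 -0.04] gap 0.0213 j [ 0.08  0.28  1.57  0.    1.29 -1.46]
yaw 88.15 zax [ 0.  0. -1.]
```

Call:
servo_tool([
  [[0, 0, 0], [0, -0.003, 0.01], 0],
  [[0, 0, 0], [0, -0.003, 0.02], 0],
  [[0, 0, 0], [0, -0.003, 0.03], 0],
  [[0, 0, 0], [0, -0.003, 0.03], 0],
])

```text
time_s: 7.25
tcp_pos: [0.5536, 0.1145, 0.1975]
tcp_rot: [-0.0, 0.016, 1.0, 0.0]
contact_force: [-1.0, -0.6, -2.0]
finger_gap: 0.0215
```

```bash
python3 go.py .5533 .1139 .190 88.2
```

```text
turn [ 0.     -0.0001 -0.0003] shift [ 0.0017 -0.0043  0.0497]
7.25 [0.5536 0.1145 0.1975] F [-0.99 -0.64 -2.04] M [ 0.02 -0.02 -0.02] gap 0.0215 j [ 0.08  0.28  1.58  0.    1.28 -1.46]
yaw 88.14 zax [-0.  0. -1.]
```

The nose is about 6 mm into the hole with no contact force, so I'm pushing on.

Call:
servo_tool([
  [[0, 0, 0], [0, 0, 0.03], 0],
  [[0, 0, 0], [0, 0, 0.06], 0],
  [[0, 0, 0], [0, 0, 0.1], 0],
  [[0, 0, 0], [0, 0, 0.13], 0],
  [[0, 0, 0], [0, 0, 0.13], 0],
])

```text
time_s: 7.75
tcp_pos: [0.5533, 0.1145, 0.1772]
tcp_rot: [-0.001, 0.016, 1.0, -0.0]
contact_force: [0.5, 0.2, -1.3]
finger_gap: 0.0211
```

```bash
python3 go.py .5533 .1139 .146 88.2
```

```text
turn [-0.0001 -0.0005 -0.0003] shift [-0.0003 -0.0037  0.2078]
7.75 [0.5533 0.1145 0.1772] F [ 0.51  0.16 -1.31] M [-0.   -0.02 -0.03] gap 0.0211 j [ 0.08  0.3   1.61 -0.    1.23 -1.46]
yaw 88.14 zax [-0.002 -0.    -1.   ]
```

Call:
servo_tool([
  [[0, 0, 0], [0, 0, 0.04], 0],
  [[0, 0, 0], [0, 0, 0.09], 0],
  [[0, 0, 0], [0, 0, 0.13], 0],
  [[0, 0, 0], [0, 0, 0.17], 0],
  [[0, 0, 0], [0, 0, 0.2], 0],
  [[0, 0, 0], [0, 0, 0.2], 0],
])

```text
time_s: 8.35
tcp_pos: [0.5533, 0.1145, 0.1473]
tcp_rot: [-0.001, 0.016, 1.0, -0.0]
contact_force: [0.5, 1.6, -2.1]
finger_gap: 0.0213
```

```bash
python3 go.py .5533 .1139 .143 88.2
```

```text
turn [-0.     -0.0004 -0.0003] shift [ 0.0001 -0.004   0.0289]
8.35 [0.5533 0.1145 0.1473] F [ 0.53  1.61 -2.07] M [-0.05  0.03 -0.02] gap 0.0213 j [ 0.08  0.32  1.66  0.    1.16 -1.46]
yaw 88.14 zax [-0.001 -0.    -1.   ]
```

Call:
servo_tool([
  [[0, 0, 0], [0, 0, 0.01], 0],
  [[0, 0, 0], [0, 0, 0.018], 0],
  [[0, 0, 0], [0, 0, 0.024], 0],
  [[0, 0, 0], [0, 0, 0.03], 0],
  [[0, 0, 0], [0, 0, 0.03], 0],
])

```text
time_s: 8.85
tcp_pos: [0.5538, 0.1146, 0.1438]
tcp_rot: [0.0, 0.016, 1.0, 0.0]
contact_force: [0.0, 0.2, -1.0]
finger_gap: 0.0211
```

```bash
python3 go.py .5533 .1139 .143 88.2
```

```text
turn [ 0.      0.0001 -0.0003] shift [ 0.0033 -0.0045  0.005 ]
8.85 [0.5538 0.1146 0.1438] F [ 0.01  0.16 -1.03] M [ 0.03  0.04 -0.06] gap 0.0211 j [ 0.08  0.32  1.66  0.    1.15 -1.46]
yaw 88.14 zax [ 0.  0. -1.]
```

Call:
servo_tool([
  [[0, 0, 0], [0, 0, 0.007], 0],
  [[0, 0, 0], [0, 0, 0.014], 0],
  [[0, 0, 0], [0, 0, 0.014], 0],
])

```text
time_s: 9.15
tcp_pos: [0.5539, 0.1146, 0.1436]
tcp_rot: [0.001, 0.016, 1.0, 0.0]
contact_force: [-3.1, -1.2, 8.3]
finger_gap: 0.0212
```

```bash
python3 go.py .5533 .1139 .143 88.2;  python3 - <<'E'
from rig import manip,get_image
import cv2,numpy as np
for n in ("scene","wrist"):
    d=get_image(n); cv2.imwrite(f"pics/{n}5.png",d["img"]); np.savez(f"pics/{n}5.npz",**d)
    if n=="scene": cv2.imwrite("pics/s5c.png",cv2.resize(d["img"][90:250,240:400],None,fx=3.7,fy=3.7,interpolation=cv2.INTER_CUBIC))
E
```

```text
turn [ 0.0001  0.0005 -0.0003] shift [ 0.0042 -0.0048  0.0041]
9.15 [0.5539 0.1146 0.1436] F [-3.06 -1.21  8.29] M [-0.14  0.54  0.  ] gap 0.0212 j [ 0.08  0.32  1.66  0.    1.15 -1.46]
yaw 88.15 zax [ 0.002  0.    -1.   ]
```

View pics/s5c.png

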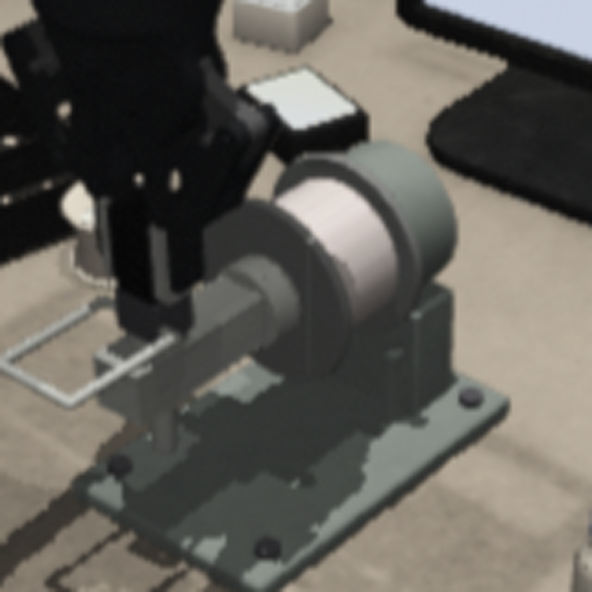

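The force rose to about 10 N at z = 0.1436, where the shoulder should seat, and the scene view shows the shank out below the shaft at crop (165,430). I'll press a little more and release.

Call:
servo_tool([
  [[0, 0, 0], [0, 0, 0.006], 0],
  [[0, 0, 0], [0, 0, 0.006], 0],
])

```text
time_s: 9.45
tcp_pos: [0.5542, 0.1146, 0.1436]
tcp_rot: [0.001, 0.016, 1.0, 0.0]
contact_force: [-3.6, 0.3, 12.5]
finger_gap: 0.0214
```

```bash
python3 go.py .5533 .1139 .143 88.2
```

```text
turn [ 0.0001  0.0008 -0.0003] shift [ 0.006  -0.0048  0.0037]
9.45 [0.5542 0.1146 0.1436] F [-3.58  0.34 12.54] M [-0.11  0.7   0.  ] gap 0.0214 j [ 0.08  0.32  1.66 -0.    1.15 -1.46]
yaw 88.15 zax [ 0.003  0.    -1.   ]
```

Call:
servo_tool([
  [[0, 0, 0], [0, 0, -0.008], 0],
  [[0, 0, 0], [0, 0, -0.008], 1],
  [[0, 0, 0], [0, 0, -0.008], 1],
  [[0, 0, 0], [0, 0, -0.008], 1],
  [[0, 0, 0], [0, 0, -0.008], 1],
  [[0, 0, 0], [0, 0, -0.008], 1],
  [[0, 0, 0], [0, 0, -0.008], 1],
  [[0, 0, 0], [0, 0, -0.2], 1],
  [[0, 0, 0], [0, 0, -0.45], 1],
  [[0, 0, 0], [0, 0, -0.7], 1],
  [[0, 0, 0], [0, 0, -0.7], 1],
])

```text
time_s: 10.55
tcp_pos: [0.5571, 0.1149, 0.2514]
tcp_rot: [0.006, 0.016, 1.0, 0.001]
contact_force: [0.8, -0.2, -0.4]
finger_gap: 0.0854
```

```bash
python3 go.py .5533 .1139 .143 88.2;  python3 - <<'E'
from rig import manip,get_image
import cv2,numpy as np
for n in ("scene","wrist","top"):
    d=get_image(n); cv2.imwrite(f"pics/{n}6.png",d["img"]); np.savez(f"pics/{n}6.npz",**d)
    if n=="scene": cv2.imwrite("pics/s6c.png",cv2.resize(d["img"][90:250,240:400],None,fx=3.7,fy=3.7,interpolation=cv2.INTER_CUBIC))
E
```

```text
turn [ 0.0004  0.0037 -0.0003] shift [ 0.0331 -0.0083  0.7227]
10.55 [0.5571 0.1149 0.2514] F [ 0.77 -0.22 -0.36] M [ 0.04  0.   -0.  ] gap 0.0854 j [ 0.08  0.25  1.49  0.    1.39 -1.46]
yaw 88.15 zax [ 0.012  0.001 -1.   ]
```

View pics/s6c.png

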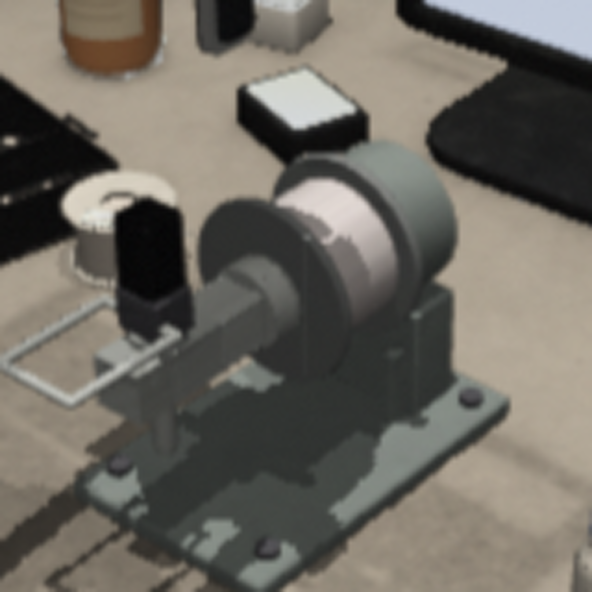

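View pics/wrist6.png

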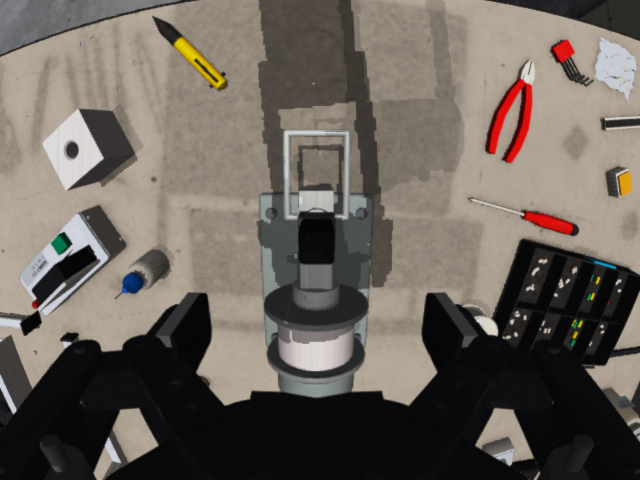

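The pin is seated and upright, with its loop over the shaft end: bar at crop (40,385), and the wrist view square and centred at (317,132). I'll measure the bar and work out the push pose.

```bash
python3 - <<'E'
from h import *
t=load("top6")
cv2.imwrite("pics/t6c.png",cv2.resize(t["img"][180:280,220:320],None,fx=6,fy=6,interpolation=cv2.INTER_CUBIC))
E
python3 go.py .475 .1168 .19 88.2 -20
```

```text
turn [-0.0036 -0.1113 -0.0003] shift [ 0.5216 -0.0016  0.3681]
10.7 [0.5533 0.1145 0.2452] F [-0.66  1.13 -0.8 ] M [ 0.03  0.05 -0.03] gap 0.0855 j [ 0.08  0.25  1.5   0.    1.39 -1.46]
yaw 88.14 zax [-0.001 -0.    -1.   ]
```

View pics/t6c.png

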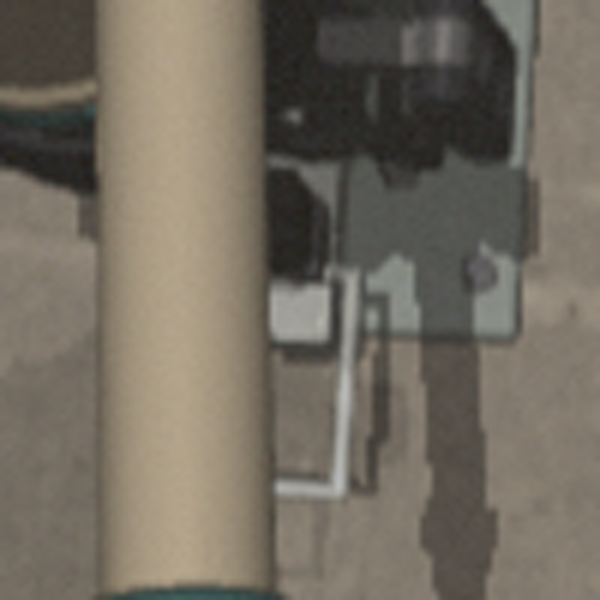

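```bash
python3 - <<'E'
from h import *
t=load("top6");s=load("scene6")
T=lambda x,y:((x+.5)/6-.5+220,(y+.5)/6-.5+180)
print(onz(t,*T(290,489),.13),onz(t,*T(343,495),.13))
S=lambda x,y:((x+.5)/3.7-.5+240,(y+.5)/3.7-.5+90)
print(onz(s,*S(5,362),.13),onz(s,*S(70,402),.13))
E
```

```text
[0.48522924 0.10916843 0.13      ] [0.48380877 0.09461925 0.13      ]
[0.4878512  0.13618632 0.13      ] [0.48437692 0.09612979 0.13      ]
```

Call:
servo_tool([
  [[0, 0, 0], [0.15, 0, 0], 0],
  [[0, 0, 0], [0.35, 0, 0], 0],
  [[0, -0.03, 0], [0.52, 0, 0], 0],
  [[0, -0.07, 0], [0.52, 0, 0], 0],
  [[0, -0.111, 0], [0.52, 0, 0.15], 0],
  [[0, -0.111, 0], [0.52, 0, 0.3], 0],
  [[0, -0.111, 0], [0.52, 0, 0.3], 0],
  [[0, -0.111, 0], [0.52, 0, 0.3], 0],
], force=60)

```text
time_s: 11.5
tcp_pos: [0.476, 0.1171, 0.2002]
tcp_rot: [0.173, 0.016, 0.985, -0.003]
contact_force: [0.3, 0.1, 0.5]
finger_gap: 0.0005
```

```bash
python3 go.py .483 .1168 .145 88.2 -20;  python3 - <<'E'
from rig import manip,get_image
import cv2,numpy as np
for n in ("scene",):
    d=get_image(n); cv2.imwrite(f"pics/{n}7.png",d["img"]); np.savez(f"pics/{n}7.npz",**d)
    if n=="scene": cv2.imwrite("pics/s7c.png",cv2.resize(d["img"][90:250,200:360],None,fx=3.7,fy=3.7,interpolation=cv2.INTER_CUBIC))
E
```

```text
turn [-0.0036 -0.0004  0.0003] shift [ 0.0813 -0.0004  0.3621]
11.5 [0.476  0.1171 0.2002] F [0.34 0.06 0.54] M [0.02 0.17 0.  ] gap 0.0005 j [ 0.14  0.01  1.98 -0.08  0.82 -1.35]
yaw 88.15 zax [ 0.34  -0.011 -0.94 ]
```

View pics/s7c.png

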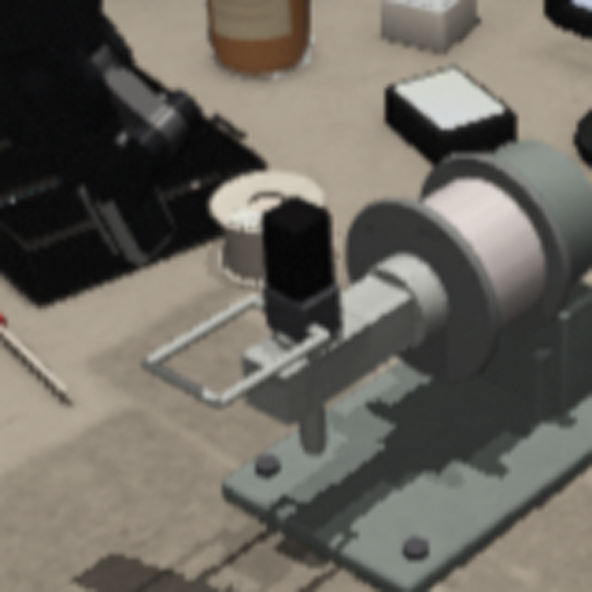

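The gripper is shut and leans back from the loop, clear of the bar at crop (185,380). Now I'll push the bar along its arc.

Call:
servo_tool([
  [[0, 0, 0], [0.05, 0, 0.18], 0],
  [[0, 0, 0], [0.09, 0, 0.35], 0],
  [[0, 0, 0], [0.115, 0, 0.43], 0],
  [[0, 0, 0], [0.127, 0, 0.49], 0],
  [[0, 0, 0], [0.138, 0, 0.55], 0],
  [[0, 0, 0], [0.138, 0, 0.55], 0],
])

```text
time_s: 12.15
tcp_pos: [0.4851, 0.1168, 0.1157]
tcp_rot: [0.173, 0.016, 0.985, -0.003]
contact_force: [-3.1, -1.0, 1.8]
finger_gap: -0.0002
```

```bash
python3 go.py .4925 .1165 .099 88.2 -20;python3 go.py .508 .1165 .0835 88.2 -20;  python3 - <<'E'
from rig import manip,get_image
import cv2,numpy as np
for n in ("scene",):
    d=get_image(n); cv2.imwrite(f"pics/{n}8.png",d["img"]); np.savez(f"pics/{n}8.npz",**d)
    if n=="scene": cv2.imwrite("pics/s8c.png",cv2.resize(d["img"][90:250,200:360],None,fx=3.7,fy=3.7,interpolation=cv2.INTER_CUBIC))
E
```

```text
turn [-0.0036 -0.0002  0.0002] shift [-0.0084 -0.0002  0.1215]
12.15 [0.4851 0.1168 0.1157] F [-3.08 -0.99  1.8 ] M [-0.04  0.56 -0.01] gap -0.0002 j [ 0.14  0.12  2.1  -0.11  0.58 -1.32]
yaw 88.13 zax [ 0.341 -0.011 -0.94 ]
turn [-0.0036 -0.0002  0.0002] shift [-0.0703  0.0032  0.2539]
12.15 [0.4851 0.1168 0.1157] F [-3.08 -0.99  1.8 ] M [-0.04  0.56 -0.01] gap -0.0002 j [ 0.14  0.12  2.1  -0.11  0.58 -1.32]
yaw 88.13 zax [ 0.341 -0.011 -0.94 ]
```

View pics/s8c.png

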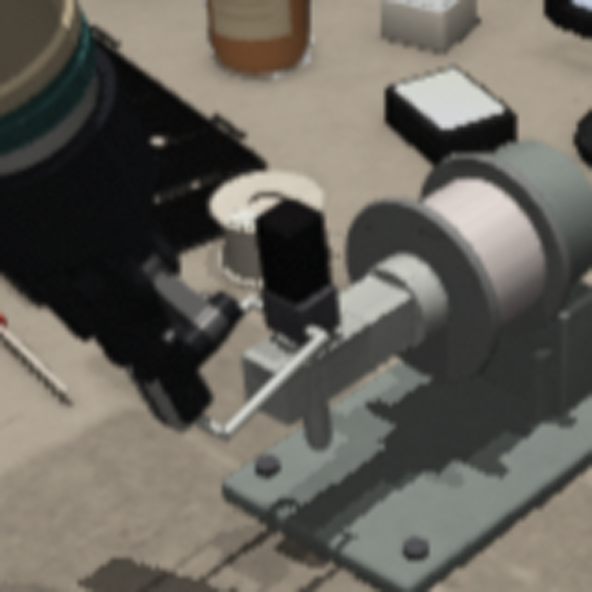

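The bar is moving down at crop (215,430) and the pin rocks slightly in its clearance. Continuing past the over-centre point.

Call:
servo_tool([
  [[0, 0, 0], [-0.002, 0, 0.06], 0],
  [[0, 0, 0], [-0.008, 0, 0.12], 0],
  [[0, 0, 0], [-0.025, 0, 0.17], 0],
  [[0, 0, 0], [-0.04, 0, 0.2], 0],
  [[0, 0, 0], [-0.055, 0, 0.23], 0],
  [[0, 0, 0], [-0.055, 0, 0.23], 0],
])

```text
time_s: 12.8
tcp_pos: [0.5049, 0.1162, 0.0861]
tcp_rot: [0.174, 0.016, 0.985, -0.003]
contact_force: [0.5, 0.5, 0.2]
finger_gap: -0.0001
```

```bash
python3 go.py .508 .1165 .0835 88.2 -20;  python3 - <<'E'
from rig import manip,get_image
import cv2,numpy as np
for n in ("scene",):
    d=get_image(n); cv2.imwrite(f"pics/{n}9.png",d["img"]); np.savez(f"pics/{n}9.npz",**d)
    if n=="scene": cv2.imwrite("pics/s9c.png",cv2.resize(d["img"][90:250,200:360],None,fx=3.7,fy=3.7,interpolation=cv2.INTER_CUBIC))
E
```

```text
turn [-0.0035 -0.      0.0002] shift [-0.0136  0.003   0.0232]
12.8 [0.5049 0.1162 0.0861] F [0.53 0.46 0.22] M [ 0.01  0.18 -0.02] gap -0.0001 j [ 0.13  0.19  2.11 -0.12  0.5  -1.31]
yaw 88.13 zax [ 0.342 -0.011 -0.94 ]
```

View pics/s9c.png

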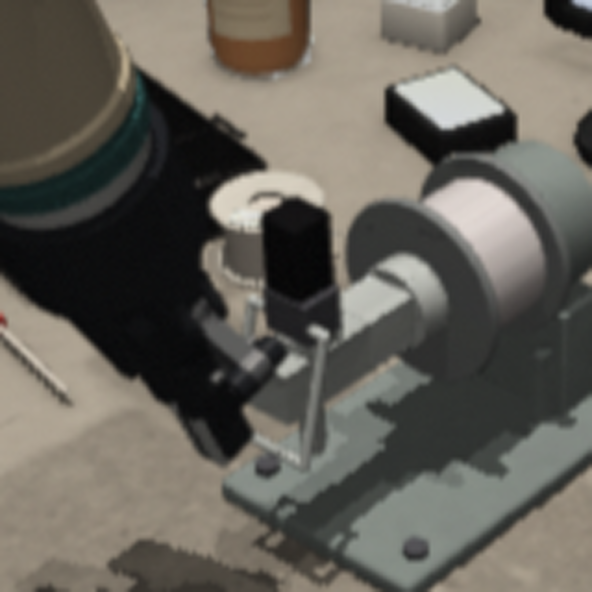

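The loop has snapped shut: the leg hangs straight down to (305,465) and the contact force is zero. Backing off along the tool axis.

Call:
servo_tool([
  [[0, 0, 0], [0.05, 0, -0.15], 0],
  [[0, 0, 0], [0.1, 0, -0.4], 0],
  [[0, 0, 0], [0.2, 0, -0.7], 0],
  [[0, 0, 0], [0.3, 0, -0.95], 0],
  [[0, 0, 0], [0.3, 0, -0.95], 0],
  [[0, 0, 0], [0.3, 0, -0.95], 0],
])

```text
time_s: 13.45
tcp_pos: [0.4133, 0.1193, 0.2061]
tcp_rot: [0.175, 0.016, 0.984, -0.002]
contact_force: [0.5, -0.9, 0.6]
finger_gap: 0.0
```

```bash
python3 - <<'E'
from rig import manip,get_image
import cv2,numpy as np
s=manip.read_state();print(s["time_s"],s["tcp_pos"],s["contact_force"])
for n in ("scene","top","wrist"):
    d=get_image(n); cv2.imwrite(f"pics/{n}10.png",d["img"]); np.savez(f"pics/{n}10.npz",**d)
    if n=="scene": cv2.imwrite("pics/s10c.png",cv2.resize(d["img"][110:290,230:430],None,fx=3.3,fy=3.3,interpolation=cv2.INTER_CUBIC))
E
```

```text
13.45 [0.41332927 0.11931202 0.20606745] [ 0.45678413 -0.85862466  0.62375605]
```

View pics/s10c.png

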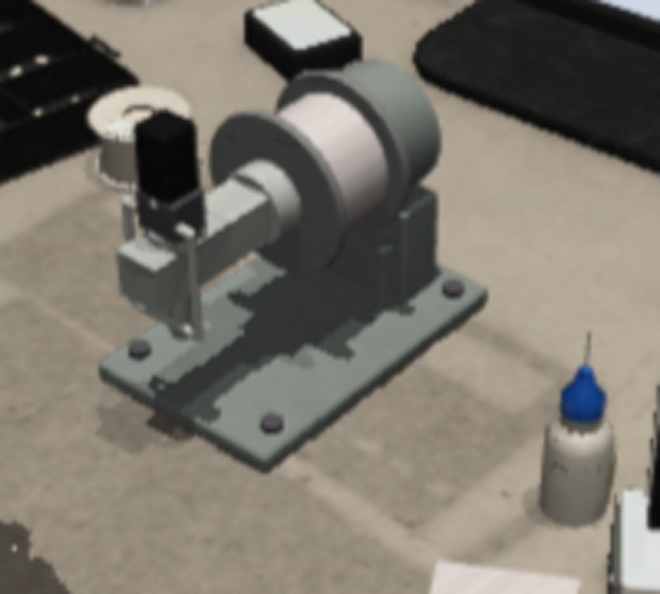

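View pics/wrist10.png

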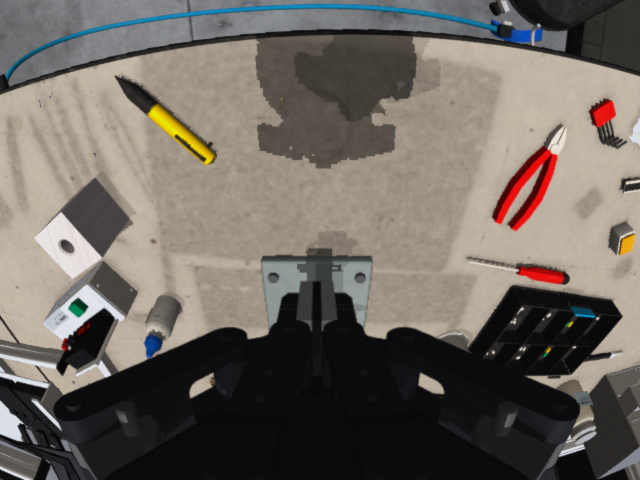

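The loop hangs down beside the shank to crop (195,335), the pin is upright and the bottle is standing at (578,460). One last check on seating: the height of the grip top, compared with the shoulder being flush (0.178 m).

```bash
python3 - <<'E'
from h import *
s=load("scene10"); 
vv,uu=np.mgrid[138:182,268:295]
P=np.array([dep(s,u,v) for u,v in zip(uu.ravel(),vv.ravel())])
m=(P[:,0]<.575)&(P[:,2]>.14);print(np.sort(P[m,2])[-30:].round(4),np.median(P[P[:,2]>.172][:,:2],axis=0))
s3=load("scene0");vv,uu=np.mgrid[255:300,370:395]
Q=np.array([dep(s3,u,v) for u,v in zip(uu.ravel(),vv.ravel())]);print("same on block (exp .133)",np.sort(Q[:,2])[-30:].round(4))
E
```

```text
[0.1782 0.1782 0.1783 0.1783 0.1783 0.1783 0.1784 0.1785 0.1786 0.1787
 0.1787 0.1788 0.1788 0.1788 0.1789 0.179  0.1791 0.1794 0.1794 0.1796
 0.1797 0.6336 0.6336 0.6336 0.6336 0.6336 0.6336 0.6336 0.6336 0.6336] [0.54888811 0.10883092]
same on block (exp .133) [0.1339 0.1339 0.1339 0.1339 0.1339 0.134  0.134  0.134  0.134  0.134
 0.1341 0.1341 0.1341 0.1341 0.1342 0.1343 0.1344 0.1344 0.1344 0.1346
 0.1347 0.1349 0.1353 0.1354 0.6336 0.6336 0.6336 0.6336 0.6336 0.6336]
```

The grip top is 44.5 mm higher than it was on the 70 mm block, and flush would be 45 mm. The pin is home.

```bash
python3 -c "
from rig import job
print(job.finish_job())"
```

```text
the job is handed in; nothing more can be done
None
```

The roller is secured. I took the pin from the block, found the hole on the first try, pushed the pin fully through from above and let go. Then I pressed the crossbar down with the shut gripper until the loop snapped closed under the shaft. It took about 13.5 s, and the job is handed in.

**Last checks:**
- **Pin seating:** Contact force built to about 12 N at the height where the shoulder should seat. The top of the grip is 44.5 mm above its height in the parking block, where flush would be 45 mm, so it agrees within measuring noise.
- **Loop:** It hangs straight down along the shank, and the force on the gripper fell to zero after the snap.
- **Surroundings:** The bottle is upright and the arm is clear of everything.

**Disagreements:** Before insertion, the cameras differed by about 1–2 mm on where the nose sat relative to the hole. It went in without contact force anyway. The pin also rocked slightly while I pushed the loop, but was upright again afterwards.

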